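Push two clay tiles into a tight row in the corner fence

TASK

Push the two square clay tiles along the table top into a tight row in the wooden corner fence: the large tile home in the corner, flush against both battens, and the small tile next to it, flush against the long batten and snug against the large tile. Slide them flat on the table, never lifting or tipping them, and leave the other pots and tools where they stand.

Things in the scene. Friction and masses are not known exactly. Their poses are not given: they have to be found in the camera images.
- fence: Fixed light-wood corner fence: two straight battens, 30 mm wide, 25 mm high, at a right angle. Origin: the inner corner, at table height. The long batten's inner face lies in the plane x = 0 of this frame and runs 430 mm towards -y; the short batten's inner face lies in y = 0 and runs 180 mm towards -x. The tiles belong in the quarter x < 0, y < 0. z is up; yaw within 9 degrees.
- large_tile: The large square fired-clay tile, 120 x 120 mm, 18 mm thick, brown, about 0.5 kg, loose, lying flat; about 2 to 5 N slides it. Origin: centre of its underside; x and y along its edges, z up.
- small_tile: The small square fired-clay tile, 80 x 80 mm, 18 mm thick, same brown, about 0.25 kg, loose, lying flat; 1 to 3 N slides it. Origin: centre of its underside; x and y along its edges, z up.
- tea_cup: Bystander, to be left alone: small brown tea cup, 52 mm across, 42 mm high. Origin at its foot.
- bowl: Bystander, to be left alone: dark bowl, 100 mm across, 45 mm high. Origin at its foot.
- beaker: Bystander, to be left alone: sand-coloured beaker, 56 mm across, 55 mm high. Origin at its foot.
- bud_vase: Bystander, to be left alone: dark bud vase, 68 mm across, 100 mm high. Origin at its foot.
- lidded_jar: Bystander, to be left alone: brown lidded jar, 80 mm across, 62 mm high. Origin at its foot.
- clay_rib: Bystander, to be left alone: flat wooden clay rib, 100 x 45 x 8 mm, on the table. Origin on the underside.
- foot_brush: Bystander, to be left alone: flat brush, about 200 mm long and 20 mm high, lying down, on the table. Origin on the underside.

How it is judged:
At the end, for the whole second after the job is handed in: The large tile touches both battens (gaps under 4 mm), the small tile touches the long batten (gap under 4 mm) and the large tile (all gaps along the row together under 8 mm), both square to the fence within 0.04 rad, flat on the table and at rest (x of large_tile in the frame of fence between -0.064 and -0.055 m and y of large_tile in the frame of fence between -0.064 and -0.055 m and (angle between the x axis of large_tile and the x axis of fence, either way round below 0.04 rad or angle between the x axis of large_tile and the y axis of fence, either way round below 0.04 rad) and x of small_tile in the frame of fence between -0.044 and -0.035 m and y of small_tile in the frame of fence between -0.168 and -0.15 m and (angle between the x axis of small_tile and the x axis of fence, either way round below 0.04 rad or angle between the x axis of small_tile and the y axis of fence, either way round below 0.04 rad) and height (world z) of each of large_tile, small_tile below 0.004 m and angle between each of large_tile, small_tile's own z axis and vertical below 0.05 rad and linear speed of each of large_tile, small_tile below 0.01 m/s).
It fails at once if the large tile is lifted off the table or tipped up (height (world z) of large_tile above 0.012 m or angle between large_tile's own z axis and vertical above 0.2 rad).
It fails at once if the small tile is lifted off the table or tipped up (height (world z) of small_tile above 0.012 m or angle between small_tile's own z axis and vertical above 0.2 rad).
It fails at once if a bystander is moved by more than 25 mm (distance of any of tea_cup, bowl, beaker, bud_vase, lidded_jar, clay_rib, foot_brush from where it was at the start of the episode above 0.025 m).
It also fails if it takes over 70 s, if anything falls off the work surface, if the arm or the gripper's body presses on something with over 40 N, if the wrist force passes 120 N, or if a joint passes its speed limit or range.

ROBOT

A 6-joint arm with a two-finger parallel gripper is mounted at the origin on the work surface. World frame = base frame: x ahead of the robot, y to its left, z up, the work surface at z = 0. Lengths are in m, angles in rad, forces in N, time in s.
With the tool pointing down it reaches from about 0.375 to 0.9 m from the base axis. Payload 3.1 kg.
Tool frame: the origin (TCP) lies midway between the tips of the shut fingers; the grasp point (between the pads) lies robot.grip_point_offset behind it (robot.grip_point_offset is the distance from the TCP to the grasp point, in m); z points along the fingers, y is the direction in which the jaws open and shut (so a half turn about z gives the same grasp; the last joint's range is limited). The gripper opens to 87 mm and grips with 3 to 60 N. Pads are 19 mm wide; open, the fingers measure 117 mm over their backs; the gripper's body (75 mm by 190 mm) begins 51 mm behind the grasp point.
Start: joints at [-1.411, 0.527, 1.433, -0, 1.181, -0.178], TCP at [0.207, -0.59, 0.223] pointing down, gripper open.
Joint ranges: [-3.08, 3.08], [-0.75, 2.2], [0.22, 2.44], [-1.43, 4.57], [0, 2.65], [-2.85, 2.85]. Speed limits (rad/s): [2.79, 2.79, 3.14, 3.14, 3.14, 3.14].

INTERFACE

Orientations are given as a unit quaternion [x, y, z, w].
In Python, from rig import robot, cams, hand_in gives the robot as it stands. The module is installed in compiled form; this text tells all that it offers.
- The arm moves only by the tool send_rows, never from a script. Its argument "steps" is one flat list of numbers, 5 for each row, row after row: the finger opening in m, from 0 to 0.087, then the shift along the tool's x, y, z in m, then the turn about the tool's z in rad. A call has 1 to 8 rows; each row is the pose to reach, as a shift and turn from the pose measured when the call began, along the tool's axes at that moment; what a row does not reach only later rows make up. A row lasts 1/8 s, in which the tool goes at most 62.5 mm and 10.7 degrees, less where a joint would pass 70% of its speed; a pose out of reach is approached as far as the arm can. A call with a gripper value outside its range is refused whole. The fingers move at their own pace and stop on an object; "force" is the grip in N (left out, the last holds). Time passes only in rows, so rows that repeat a pose let the fingers close. It gives the time, the measured TCP pose, the force and the opening at its end, in the units of the state.
- robot.get_obs(): the state, without advancing time (a new reading comes with each control period).
- cams.camera(name): name is "scene" or "top" or "wrist"; returns a dict with "color" (420x560x3 uint8, red, green, blue), "range_z" (420x560 float32, m along the optical axis (not along the pixel's ray), 0 where there is no reading), "intrinsics" (3x3 intrinsics, pixels), "extrinsics" (4x4, takes a point from camera to world coordinates). Camera axes: x right, y down, z forward; pixel columns grow to the right and rows downward; lengths in m; the calibration is good to about 2 mm. A picture is of the moment at which its call begins.
- hand_in(): hands the job in, once; it reports no verdict.
The state is a dict: "time": time; "q": joint angles; "joint_velocities": joint speeds; "joint_torque": joint torques, N m; "position": TCP position; "tool_rot": TCP orientation; "ft_force": force on the tool from outside, world axes, zero at the start; "moment": the same for the moment, N m; "grip_width": finger opening in m.
Only numpy, scipy, OpenCV 4.12 (cv2) and the standard library are available. Lean on these libraries where they do the work, as an engineer would, in place of code of your own. Each camera call takes 0.05 s, during which the arm holds its last target.

## Working session

There is one attempt and no reset: what is moved stays moved. The work goes in short steps, Python scripts to look and compute and a tool call to move; the robot and the scene stay as the last step left them, time stands still between calls to the robot, and variables do not carry over. Pictures are saved under pics/ and viewed, and the job is handed in when it is done.

Besides the shell and the picture viewer there is one more tool, called after "Emit:" as name(argument=value, ...), one argument or row to a line, values as JSON. send_rows: Moves the arm, as the interface text tells. Its arguments: {"type":"object","properties":{"steps":{"type":"array","items":{"type":"number"}},"force":{"type":"number"}},"required":["steps"]}

```bash
mkdir -p pics; ls
python3 - <<'E'
from rig import robot,cams
import cv2,numpy as np
print(robot.get_obs(), robot.grip_point_offset)
for n in ["scene","top","wrist"]:
    c=cams.camera(n); cv2.imwrite(f"pics/{n}0.png",c["color"][:,:,::-1]); np.savez(f"{n}0.npz",**c)
    print(n,c["intrinsics"].round(1).tolist(),c["extrinsics"].round(3).tolist())
E
```

```text
pics
{'time': 0.0, 'q': array([-1.41150856e+00,  5.28450462e-01,  1.43389405e+00,  1.86432383e-05,
        1.18140768e+00, -1.78510899e-01]), 'joint_velocities': array([ 5.72363005e-04,  2.99959883e-05, -1.45026144e-03, -1.97523952e-03,
        1.52679157e-03,  6.11657808e-04]), 'joint_torque': array([ 6.33268883e-06, -4.40041280e+01, -1.76590812e+01,  6.32139668e-02,
        5.82927733e-02, -1.51414088e-04]), 'position': array([ 0.20704046, -0.58893643,  0.22158392]), 'tool_rot': array([ 9.85770405e-01,  1.68093849e-01,  1.89977179e-05, -1.07963775e-03]), 'ft_force': array([-0.86650134,  0.04181766, -1.07615503]), 'moment': array([0.00078784, 0.00896224, 0.02388384]), 'grip_width': 0.08696280449247132} 0.0187
scene [[492.9, 0.0, 285.3], [0.0, 492.9, 212.3], [0.0, 0.0, 1.0]] [[0.768, 0.409, -0.493, 1.234], [0.641, -0.492, 0.59, -0.771], [-0.001, -0.769, -0.64, 0.879], [0.0, 0.0, 0.0, 1.0]]
top [[428.6, 0.0, 280.8], [0.0, 428.6, 214.3], [0.0, 0.0, 1.0]] [[-0.005, -0.993, 0.118, 0.471], [-1.0, 0.003, -0.022, 0.013], [0.022, -0.118, -0.993, 1.175], [0.0, 0.0, 0.0, 1.0]]
wrist [[348.2, 0.0, 286.0], [0.0, 348.2, 209.0], [0.0, 0.0, 1.0]] [[0.332, -0.904, -0.269, 0.282], [-0.943, -0.319, -0.091, -0.564], [-0.003, 0.284, -0.959, 0.383], [0.0, 0.0, 0.0, 1.0]]
```

View pics/top0.png

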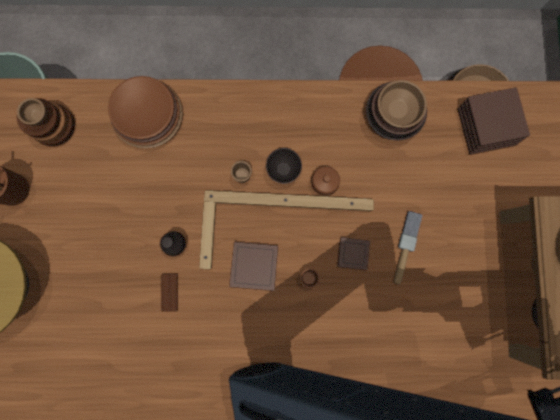

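View pics/scene0.png

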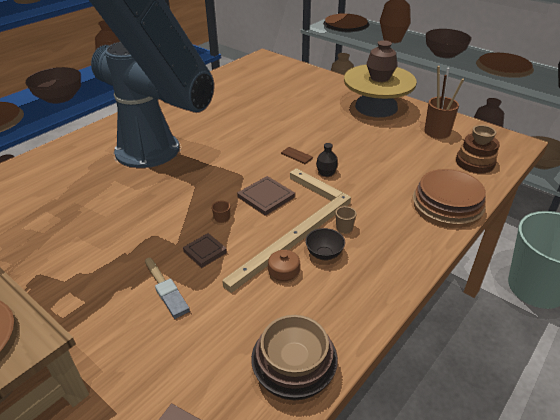

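View pics/wrist0.png

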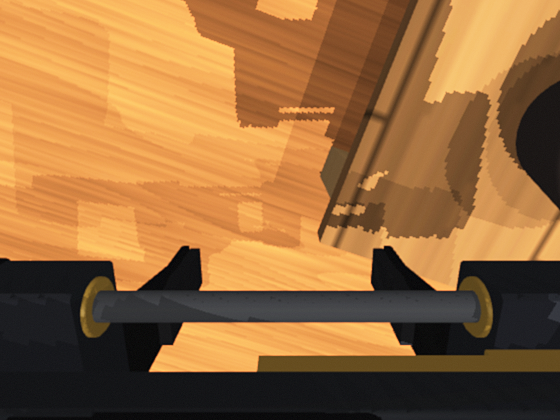

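The top view shows the fence with its corner near px (213,208), the large tile at (254,266), the small tile at (353,253), the cup at (309,278) and the brush at (408,245). Next I'll measure these.

```bash
cat > h.py <<'E'
import numpy as np,cv2
def load(n): return dict(np.load(n))
def ray(c,uv,z):
    K=c["intrinsics"];T=c["extrinsics"]; uv=np.atleast_2d(uv).astype(float)
    d=np.c_[(uv[:,0]-K[0,2])/K[0,0],(uv[:,1]-K[1,2])/K[1,1],np.ones(len(uv))]@T[:3,:3].T
    return T[:3,3]+d*((z-T[2,3])/d[:,2])[:,None]
def cloud(c):
    K=c["intrinsics"];T=c["extrinsics"];Z=c["range_z"];v,u=np.mgrid[:420,:560]
    P=np.stack([(u-K[0,2])/K[0,0]*Z,(v-K[1,2])/K[1,1]*Z,Z],-1)@T[:3,:3].T+T[:3,3]
    P[Z==0]=np.nan
    return P
E
python3 - <<'E'
from h import *
for n in ["top","scene"]:
    c=load(n+"0.npz");P=cloud(c);H=P[...,2]
    px={"top":dict(lt=(254,266),st=(353,253),bat=(245,198),sb=(207,230),tab=(300,235),cup=(309,278),rib=(169,292)),
     "scene":dict(lt=(266,194),st=(204,249),bat=(270,255),sb=(320,182),tab=(240,225))}[n]
    for k,(u,v) in px.items(): print(n,k,np.nanmedian(P[v-2:v+3,u-2:u+3].reshape(-1,3),0).round(4), c["color"][v,u])
    im=np.clip(H*1000*4,0,255); im[np.isnan(im)]=0
    if n=="top": cv2.imwrite("pics/ht.png",cv2.resize(im[140:330,140:440].astype(np.uint8),None,fx=2.6,fy=2.6,interpolation=0)); cv2.imwrite("pics/topz.png",cv2.resize(c["color"][140:330,140:440,::-1],None,fx=2.6,fy=2.6,interpolation=2))
E
```

```text
top lt [0.4694 0.0596 0.0193] [108  89  83]
top st [ 0.5029 -0.2071  0.0186] [64 50 46]
top bat [0.6523 0.0841 0.0264] [159 134 101]
top sb [0.5659 0.1848 0.0267] [173 150 115]
top tab [ 0.5532 -0.0657  0.0017] [134  95  64]
top cup [ 0.4365 -0.0884  0.0063] [90 63 47]
top rib [0.4018 0.2861 0.0093] [77 47 35]
scene lt [0.4744 0.0526 0.0157] [113  89  78]
scene st [ 0.5042 -0.2157  0.0165] [73 56 50]
scene bat [ 0.6511 -0.1363  0.0253] [173 143 107]
scene sb [0.5625 0.191  0.0218] [202 177 138]
scene tab [ 0.496  -0.0784 -0.0025] [169 125  88]
```

View pics/ht.png

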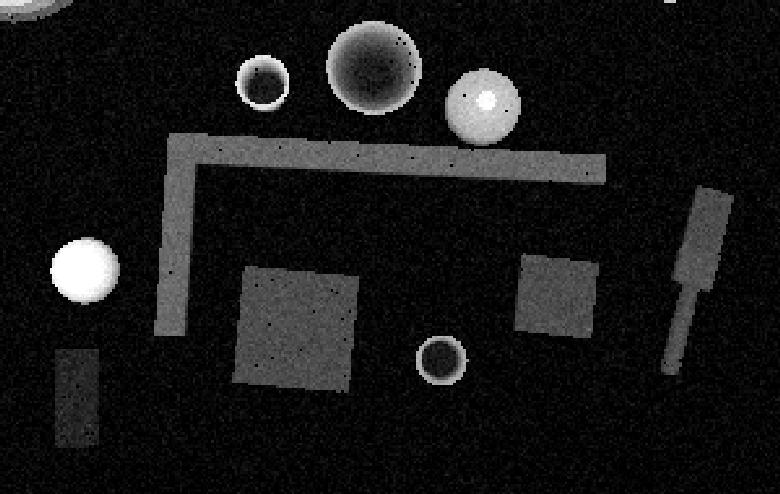

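View pics/topz.png

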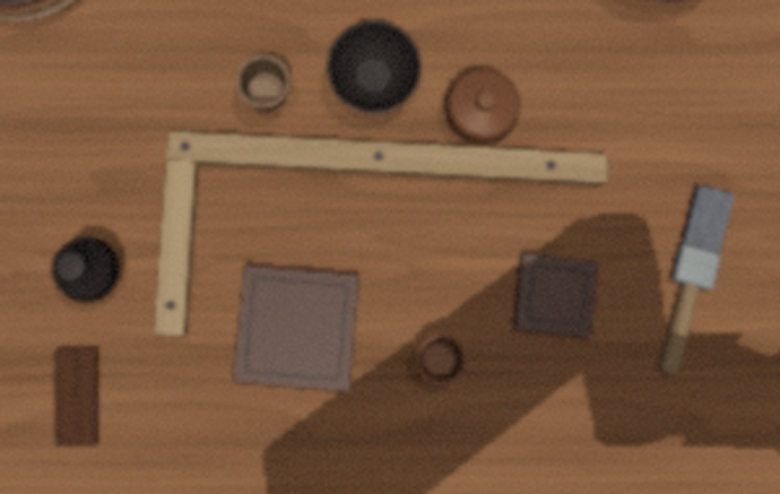

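```bash
cat >> h.py <<'E'
def comp(m,p):
    n,l=cv2.connectedComponents(m.astype(np.uint8)); return l==l[p[1],p[0]]
def rect(c,m,z):
    # pixel-area -> world points; min area rect on hull widened by sub-pixel sampling
    cs,_=cv2.findContours(cv2.resize(m.astype(np.uint8)*255,None,fx=8,fy=8,interpolation=cv2.INTER_LINEAR)>127 and None) if False else (None,None)
E
python3 - <<'E'
s=open('h.py').read(); s=s[:s.index("def rect")]
s+='''def contour(c,m):
    b=cv2.GaussianBlur(cv2.resize(m.astype(np.float32),None,fx=8,fy=8,interpolation=cv2.INTER_LINEAR),(0,0),6)
    cs,_=cv2.findContours((b>.5).astype(np.uint8),cv2.RETR_EXTERNAL,cv2.CHAIN_APPROX_NONE)
    k=max(cs,key=len)[:,0].astype(float); return (k+.5)/8-.5
def rect(c,m,z):
    W=ray(c,contour(c,m),z)[:,:2]
    r=cv2.minAreaRect((W*1000).astype(np.float32)); cc=W.mean(0)
    M=cv2.moments((W*1000).astype(np.float32)[:,None]); cen=np.array([M['m10'],M['m01']])/M['m00']
    a=np.deg2rad(r[2]); a=(a+np.pi/4)%(np.pi/2)-np.pi/4
    # refine: fit each side with points in central 70%
    R=np.array([[np.cos(a),np.sin(a)],[-np.sin(a),np.cos(a)]]); 
    L=(W*1000-cen)@R.T; out={};h=np.abs(L).max(0)
    for ax in (0,1):
        for s in (-1,1):
            o=1-ax; q=L[(L[:,ax]*s>.6*np.sqrt(abs(M['m00']))/2)&(abs(L[:,o])<.7*np.sqrt(abs(M['m00']))/2)]
            p=np.polyfit(q[:,o],q[:,ax],1); out[ax,s]=p
    da=np.mean([-out[0,1][0],-out[0,-1][0],out[1,1][0],out[1,-1][0]])
    lc=np.array([(out[0,1][1]+out[0,-1][1])/2,(out[1,1][1]+out[1,-1][1])/2])
    size=[out[0,1][1]-out[0,-1][1],out[1,1][1]-out[1,-1][1]]
    return (cen+lc@R)/1000,a+da,np.round(size,1)
'''
open('h.py','w').write(s)
E
python3 - <<'E'
from h import *
for n in ["top","scene"]:
    c=load(n+"0.npz");H=cloud(c)[...,2].astype(np.float32);H=cv2.medianBlur(np.nan_to_num(H),3)
    px={"top":dict(lt=(254,266),st=(353,253)),"scene":dict(lt=(266,194),st=(204,249))}[n]
    for k,p in px.items():
        m=comp((H>.009)&(H<.03),p); print(n,k,rect(c,m,.018))
    # fence
    p=(245,198) if n=="top" else (270,255)
    if n=="top":
        m=comp((H>.016)&(H<.034),p); W=ray(c,contour(c,m),.025)[:,:2]
        np.save("fence.npy",W)
        # long inner face: x~.637
        d=cv2.approxPolyDP((W*1000).astype(np.float32)[:,None],6,True)[:,0]; print(d)
        cl=[(m_.sum()) for m_ in [m]]
    for k,pp in (dict(cup=(309,278),brush=(410,240),bowl=(284,165),vase=(172,243)).items() if n=="top" else []):
        m=comp(H>.010,pp); W=ray(c,contour(c,m),.02 if k=='brush' else .042); print(k,W.min(0),W.max(0))
E
```

```text
top lt (array([0.46978686, 0.06176869]), np.float64(-0.0902454606263026), array([119.7, 119.6]))
top st (array([ 0.50208043, -0.20791471]), np.float64(-0.124458580945995), array([79.8, 80.7]))
[[ 645.87085 -262.44998]
 [ 656.0773  -144.05898]
 [ 663.31934 -142.14445]
 [ 667.50323 -113.87785]
 [ 684.8041   -98.76531]
 [ 656.1162  -121.5432 ]
 [ 672.76624  189.20715]
 [ 664.5426   196.16269]
 [ 468.08527  205.91075]
 [ 467.92078  175.17708]
 [ 640.1956   161.78508]
 [ 620.4495  -258.59592]]
cup [ 0.07704166 -0.81709974  0.042     ] [1.22553886 0.7689376  0.042     ]
brush [ 0.42100536 -0.39654608  0.02      ] [ 0.61636834 -0.31414654  0.02      ]
bowl [ 0.07704166 -0.81709974  0.042     ] [1.22553886 0.7689376  0.042     ]
vase [0.4954522  0.23876014 0.042     ] [0.56335858 0.30840804 0.042     ]
scene lt (array([0.47366976, 0.05291683]), np.float64(-0.09032410399366696), array([123.9, 123.5]))
scene st (array([ 0.50583162, -0.2157182 ]), np.float64(-0.12069410134947299), array([84.5, 82.2]))
```

```bash
cat >> h.py <<'E'
def go(o,p,yaw=None):
    """shift in tool axes, turn about tool z, to reach world p, tool-x yaw"""
    from scipy.spatial.transform import Rotation as R
    M=R.from_quat(o["tool_rot"]).as_matrix(); y0=np.arctan2(M[1,0],M[0,0])
    d=M.T@(np.array(p)-o["position"]); t=0 if yaw is None else -(yaw-y0)
    return d.round(4),round(t,4),"yaw0 %.4f"%y0
E
python3 - <<'E'
from h import *
from rig import robot
W=np.load("fence.npy")
a=W[(W[:,0]<.65)&(W[:,0]>.615)&(W[:,1]>-.24)&(W[:,1]<.145)]
pl=np.polyfit(a[:,1],a[:,0],1); r=a[:,0]-np.polyval(pl,a[:,1]); print(pl,r.std(),len(a))
b=W[(W[:,1]<.183)&(W[:,1]>.155)&(W[:,0]<.62)&(W[:,0]>.485)]
ps=np.polyfit(b[:,0],b[:,1],1); print(ps,(b[:,1]-np.polyval(ps,b[:,0])).std(),len(b))
y=(np.polyval(ps,0)+ps[0]*pl[1])/(1-ps[0]*pl[0]); x=np.polyval(pl,y); print("corner",x,y)
e=W[(W[:,0]<.475)]; print("end short x",e[:,0].mean(), "long end y",W[:,1].min())
yaw=-(pl[0]-0*ps[0]); print("yaws",-pl[0],ps[0])
np.save("fr.npy",[x,y,(-pl[0]+ps[0])/2])
F=np.array([x,y]);a_=(-pl[0]+ps[0])/2;ex=np.array([np.cos(a_),np.sin(a_)]);ey=np.array([-ex[1],ex[0]])
for n,q in dict(lt=(-.06,-.06),st=(-.04,-.16)).items(): print(n,F+q[0]*ex+q[1]*ey)
for n,q in dict(lt=(.4698,.0618),st=(.5021,-.2079)).items(): print(n,"in fence",(np.array(q)-F)@ex,(np.array(q)-F)@ey)
o=robot.get_obs()
print(go(o,[.385,.065,.15],a_))
E
```

```text
[0.05358566 0.63253613] 0.0007176929730096383 1136
[-0.0561896   0.20153368] 0.0007040479343790804 403
corner 0.641404202842123 0.16549344041875
end short x 0.46649985111151915 long end y -0.26275017877655676
yaws -0.05358565656045376 -0.056189598412361104
lt [0.57820296 0.1088754 ]
st [0.59268683 0.00792879]
lt in fence -0.16565714627223935 -0.1129515024596629
st in fence -0.11861002694083185 -0.38047336803819143
(array([ 0.3846, -0.5581,  0.0728]), np.float64(0.3926), 'yaw0 0.3377')
```

Run:
```python
from h import *
from rig import robot
o=robot.get_obs()
for p in [(.5,-.25,.2),(.45,0,.15),(.382,.068,.12)]: print(go(o,p,-.055))
```

```text
(array([ 0.3887, -0.2229,  0.0223]), np.float64(0.3927), 'yaw0 0.3377')
(array([ 0.4244, -0.4752,  0.0727]), np.float64(0.3927), 'yaw0 0.3377')
(array([ 0.3828, -0.5619,  0.1028]), np.float64(0.3927), 'yaw0 0.3377')
```

Emit:
send_rows(
  steps=[0.087,0.05,-0.03,0,0.1,0.087,0.1,-0.06,0,0.2,0.087,0.15,-0.09,0.005,0.3,0.087,0.2,-0.12,0.01,0.39,0.087,0.25,-0.15,0.015,0.39,0.087,0.3,-0.18,0.02,0.39,0.087,0.35,-0.21,0.02,0.39,0.087,0.39,-0.23,0.022,0.39],
)

```text
time: 1.15
position: [0.4998, -0.2406, 0.2001]
tool_rot: [1.0, -0.025, -0.0, -0.001]
ft_force: [0.2, -0.1, -0.3]
grip_width: 0.0868
```

Run:
```python
from h import *
from rig import robot
o=robot.get_obs();print(o["time"],o["position"],o["q"].round(3),o["ft_force"].round(2))
for p in [(.45,0,.15),(.382,.068,.12),(.382,.068,.006)]: print(go(o,p,-.055))
```

```text
1.15 [ 0.49976753 -0.24055903  0.20012457] [-6.510e-01  4.620e-01  1.634e+00  1.000e-03  1.048e+00  9.700e-01] [ 0.18 -0.13 -0.26]
(array([-0.0619, -0.2376,  0.0507]), np.float64(0.0042), 'yaw0 -0.0508')
(array([-0.1332, -0.302 ,  0.0808]), np.float64(0.0042), 'yaw0 -0.0508')
(array([-0.1331, -0.3018,  0.1948]), np.float64(0.0042), 'yaw0 -0.0508')
```

Emit:
send_rows(
  steps=[0.085,-0.015,-0.06,0.01,0.004,0.085,-0.03,-0.12,0.03,0.004,0.085,-0.045,-0.18,0.04,0.004,0.085,-0.062,-0.237,0.05,0.004,0.085,-0.1,-0.27,0.065,0.004,0.085,-0.133,-0.302,0.08,0.004,0.085,-0.133,-0.302,0.1,0.004,0.085,-0.133,-0.302,0.1,0.004],
)

```text
time: 2.15
position: [0.3814, 0.0685, 0.1002]
tool_rot: [1.0, -0.027, -0.002, -0.001]
ft_force: [0.2, -0.3, 0.2]
grip_width: 0.0847
```

Run:
```python
from h import *
from rig import robot
o=robot.get_obs();print(o["time"],o["position"],o["q"].round(3),o["ft_force"].round(2))
for p in [(.38,.068,.006),(.45,.068,.006)]: print(go(o,p,-.055))
```

```text
2.15 [0.38141617 0.06846367 0.10016989] [-0.115  0.467  2.125  0.004  0.553  1.507] [ 0.22 -0.27  0.18]
(array([-0.0011,  0.0007,  0.0942]), np.float64(0.0012), 'yaw0 -0.0538')
(array([ 0.0688, -0.003 ,  0.094 ]), np.float64(0.0012), 'yaw0 -0.0538')
```

Emit:
send_rows(
  steps=[0.085,0,0,0.03,0,0.085,0,0,0.06,0,0.085,0,0,0.08,0,0.085,0,0,0.092,0,0.085,0,0,0.092,0],
)

```text
time: 2.78
position: [0.3816, 0.0684, 0.0079]
tool_rot: [1.0, -0.027, -0.002, -0.001]
ft_force: [-0.7, 0.2, 0.8]
grip_width: 0.0851
```

Run:
```python
from h import *
from rig import robot,cams
o=robot.get_obs();print(o["time"],o["position"],o["q"].round(3),o["ft_force"].round(2))
c=cams.camera("wrist");cv2.imwrite("pics/w1.png",c["color"][:,:,::-1])
```

```text
2.775 [0.38158053 0.06836339 0.00786447] [-0.115  0.707  2.175  0.008  0.264  1.503] [-0.75  0.23  0.81]
```

View pics/w1.png

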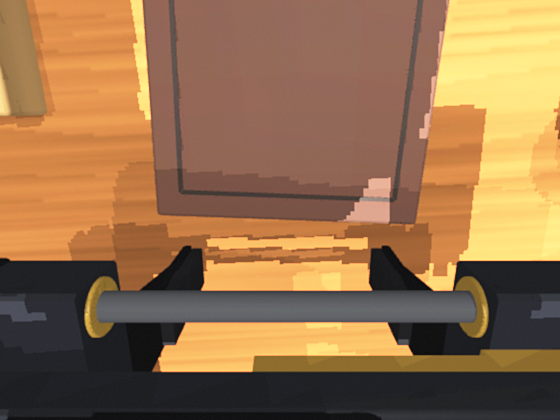

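The wrist view shows both fingers behind the tile's near edge (row ~215), with the tile centred between them. I'll push along tool x.

Emit:
send_rows(
  steps=[0.085,0.012,0,0,0,0.085,0.022,0,0,0,0.085,0.034,0,0,0,0.085,0.046,0,0,0,0.085,0.058,0,0,0,0.085,0.07,0,0,0,0.085,0.082,0,0,0,0.085,0.094,0,0,0],
)

```text
time: 3.82
position: [0.4729, 0.0638, 0.0084]
tool_rot: [1.0, -0.027, -0.005, -0.001]
ft_force: [-6.4, 0.3, 4.5]
grip_width: 0.0849
```

Emit:
send_rows(
  steps=[0.085,0.006,0,0,0,0.085,0.012,0,0,0,0.085,0.017,0,0,0,0.085,0.022,0,0,0],
)

```text
time: 4.32
position: [0.4923, 0.063, 0.0084]
tool_rot: [1.0, -0.027, -0.007, -0.002]
ft_force: [-6.2, -0.6, 5.1]
grip_width: 0.0851
```

```bash
cat >> h.py <<'E'
def snap(tag):
    from rig import cams
    c=cams.camera("top");np.savez(f"top{tag}.npz",**c);cv2.imwrite(f"pics/top{tag}.png",cv2.resize(c["color"][140:330,140:440,::-1],None,fx=2.6,fy=2.6,interpolation=2))
    return c
E
python3 - <<'E'
from h import *
from rig import robot
o=robot.get_obs();print(o["time"],o["position"],o["ft_force"].round(2)); snap("1")
E
```

```text
4.325 [0.492346   0.06302956 0.0083573 ] [-6.17 -0.6   5.08]
```

View pics/top1.png

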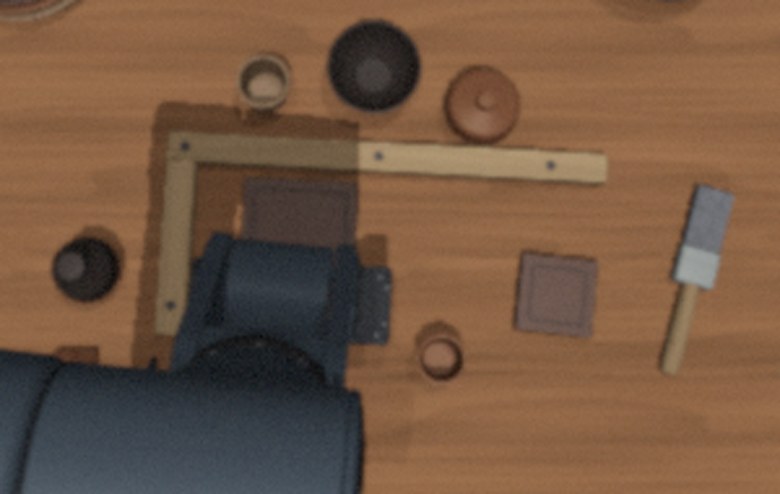

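Emit:
send_rows(
  steps=[0.085,0.005,0,0,0,0.085,0.009,0,0,0,0.085,0.013,0,0,0,0.085,0.016,0,0,0],
)

```text
time: 4.88
position: [0.5048, 0.0625, 0.0081]
tool_rot: [1.0, -0.026, -0.012, -0.002]
ft_force: [-12.0, -1.0, 9.5]
grip_width: 0.0848
```

Emit:
send_rows(
  steps=[0.085,0.003,0,0,0,0.085,0.005,0,0,0,0.085,0.006,0,0,0],
)

```text
time: 5.25
position: [0.5047, 0.0626, 0.0079]
tool_rot: [0.999, -0.026, -0.018, -0.002]
ft_force: [-11.8, -0.9, 10.8]
grip_width: 0.085
```

Run:
```python
from h import *
from rig import robot
o=robot.get_obs();print(o["time"],o["position"],o["ft_force"].round(2))
F=np.load("fr.npy");print(go(o,o["position"]))
```

```text
5.25 [0.50472074 0.06256593 0.00793385] [-11.77  -0.93  10.8 ]
(array([0., 0., 0.]), 0, 'yaw0 -0.0527')
```

Emit:
send_rows(
  steps=[0.085,-0.01,0,0,0,0.085,-0.015,0,0,0,0.085,-0.018,0,-0.03,0,0.085,-0.02,0.03,-0.08,0,0.085,-0.02,0.08,-0.12,0,0.085,-0.02,0.13,-0.12,0],
)

```text
time: 6.0
position: [0.4863, -0.0692, 0.1316]
tool_rot: [1.0, -0.026, -0.013, -0.0]
ft_force: [0.4, -0.1, 0.3]
grip_width: 0.085
```

```bash
cat >> h.py <<'E'
def meas(c,hint=None):
    x,y,a=np.load("fr.npy");ex=np.array([np.cos(a),np.sin(a)]);ey=np.array([-ex[1],ex[0]])
    P=cloud(c);H=np.nan_to_num(P[...,2]).astype(np.float32);H=cv2.medianBlur(H,3)
    col=c["color"].astype(int); 
    fx=(P[...,0]-x)*ex[0]+(P[...,1]-y)*ex[1]; fy=(P[...,0]-x)*ey[0]+(P[...,1]-y)*ey[1]
    m=(H>.009)&(H<.0222)&(fx<.004)&(fy<.004)&(fx>-.3)&(fy>-.45)
    return m,H,fx,fy
def inf(q):
    x,y,a=np.load("fr.npy");d=np.array(q)-[x,y];c,s=np.cos(a),np.sin(a);return np.array([c*d[0]+s*d[1],-s*d[0]+c*d[1]]).round(4)
def fw(q):
    x,y,a=np.load("fr.npy");c,s=np.cos(a),np.sin(a);return np.array([x+c*q[0]-s*q[1],y+s*q[0]+c*q[1]]).round(4)
E
python3 - <<'E'
from h import *
from rig import robot
o=robot.get_obs();print(o["time"],o["position"],o["q"].round(2),o["ft_force"].round(2)); c=snap("2")
m,H,fx,fy=meas(c); cv2.imwrite("pics/m2.png",m.astype(np.uint8)*255)
E
```

```text
6.0 [ 0.48629474 -0.06918975  0.1315874 ] [-0.36  0.5   1.83 -0.01  0.83  1.27] [ 0.35 -0.09  0.3 ]
```

View pics/top2.png

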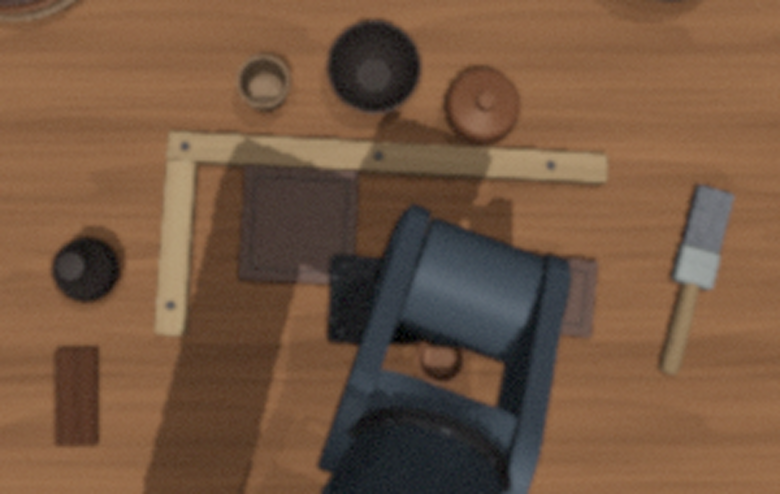

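View pics/m2.png

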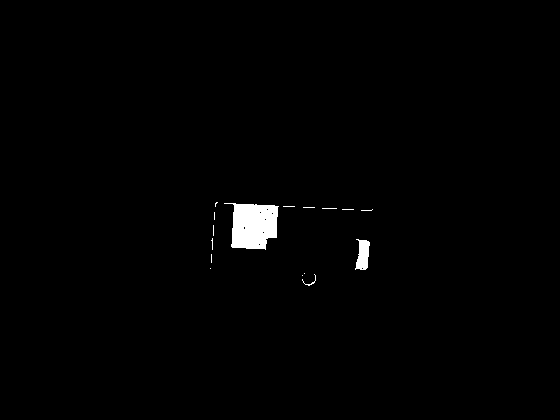

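Run:
```python
from h import *
from rig import robot
o=robot.get_obs()
print(inf((.436,-.088)),inf((.5021,-.2079)))
for q in [(-.062,-.212)]: w=fw(q);print(w,go(o,[*w,.11],-.055+np.pi/2))
```

```text
[-0.1912 -0.2644] [-0.1186 -0.3805]
[ 0.5679 -0.0428] (array([ 0.0801, -0.0368,  0.0184]), np.float64(-1.5708), 'yaw0 -0.0550')
```

Emit:
send_rows(
  steps=[0.06,0.02,-0.01,0,-0.18,0.06,0.04,-0.02,0,-0.36,0.06,0.06,-0.03,0,-0.54,0.06,0.08,-0.037,0.01,-0.72,0.06,0.08,-0.037,0.018,-0.9,0.06,0.08,-0.037,0.018,-1.08,0.06,0.08,-0.037,0.018,-1.26,0.06,0.08,-0.037,0.018,-1.44],
)

```text
time: 7.05
position: [0.569, -0.0427, 0.1103]
tool_rot: [0.768, 0.641, -0.01, -0.006]
ft_force: [-0.8, -0.1, -0.5]
grip_width: 0.0601
```

Run:
```python
from h import *
from rig import robot
o=robot.get_obs();print(o["position"])
w=fw((-.062,-.205));print(w,go(o,[*w,.008],-.055+np.pi/2))
c=snap("3")
m,H,fx,fy=meas(c); cv2.imwrite("pics/m3.png",m[180:300,180:400].astype(np.uint8)*255)
```

```text
[ 0.56902981 -0.04268351  0.11030305]
[ 0.5683 -0.0358] (array([0.0074, 0.0003, 0.1023]), np.float64(-0.1248), 'yaw0 1.3910')
```

View pics/top3.png

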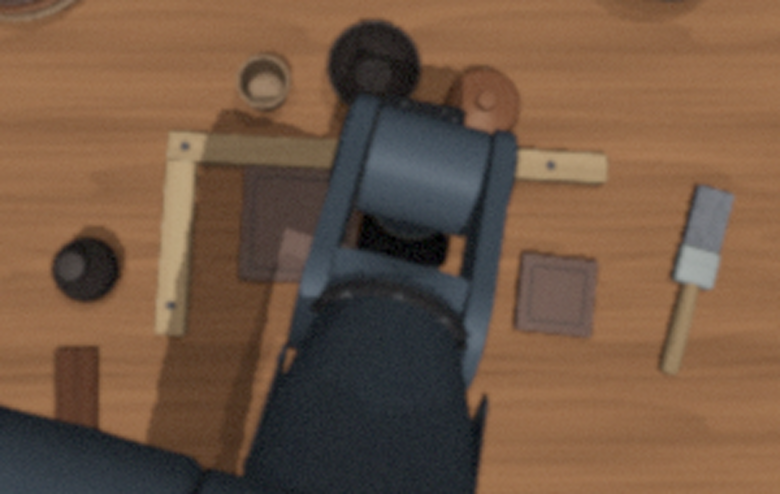

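Emit:
send_rows(
  steps=[0.06,0.002,0,0.02,-0.125,0.06,0.002,0,0.05,-0.125,0.06,0.002,0,0.075,-0.125,0.06,0.002,0,0.095,-0.125,0.06,0.002,0,0.101,-0.125,0.06,0.002,0,0.101,-0.125],
)

```text
time: 7.85
position: [0.5673, -0.0411, 0.0092]
tool_rot: [0.725, 0.688, -0.01, -0.007]
ft_force: [0.8, 0.2, 0.3]
grip_width: 0.06
```

Run:
```python
from h import *
from rig import robot,cams
o=robot.get_obs();print(o["position"],o["ft_force"].round(2),inf(o["position"][:2]))
w=fw((-.062,-.1305));print(w,go(o,[*w,.008],-.055+np.pi/2))
c=cams.camera("wrist");cv2.imwrite("pics/w4.png",c["color"][:,:,::-1])
```

```text
[ 0.56725857 -0.04107265  0.00918715] [0.79 0.17 0.32] [-0.0627 -0.2103]
[0.5723 0.0386] (array([0.0798, 0.0009, 0.0008]), np.float64(0.003), 'yaw0 1.5188')
```

View pics/w4.png

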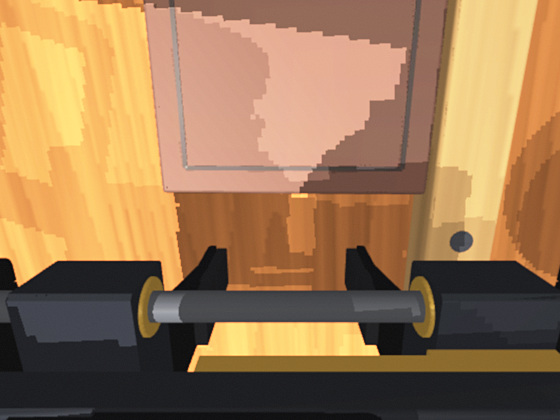

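The wrist view shows the large tile squarely ahead, flush with the batten on the right (column ~425), and both fingers clear of the batten. I'll push it toward the corner.

Emit:
send_rows(
  steps=[0.06,0.01,0,0,0,0.06,0.02,0,0,0,0.06,0.03,0,0,0,0.06,0.04,0,0,0,0.06,0.05,0,0,0,0.06,0.06,0,0,0,0.06,0.068,0,0,0,0.06,0.074,0,0,0],
)

```text
time: 8.9
position: [0.5717, 0.0323, 0.0101]
tool_rot: [0.725, 0.689, -0.01, -0.005]
ft_force: [-1.4, -5.9, 2.7]
grip_width: 0.0603
```

Emit:
send_rows(
  steps=[0.06,0.003,0,0,0,0.06,0.006,0,0,0,0.06,0.009,0,0,0,0.06,0.012,0,0,0],
)

```text
time: 9.4
position: [0.5718, 0.039, 0.0102]
tool_rot: [0.723, 0.69, -0.013, -0.003]
ft_force: [-4.5, -28.5, 3.3]
grip_width: 0.0601
```

Run:
```python
from h import *
from rig import robot,cams
o=robot.get_obs();print(o["position"],o["ft_force"].round(2),inf(o["position"][:2]))
c=snap("5")
```

```text
[0.57184379 0.03900842 0.0101964 ] [ -4.46 -28.5    3.33] [-0.0625 -0.1301]
```

View pics/top5.png

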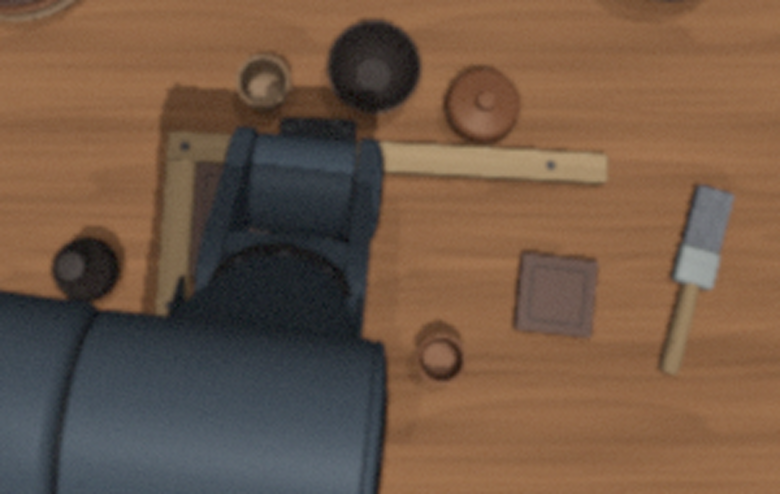

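Emit:
send_rows(
  steps=[0.06,-0.01,0,0,0,0.06,-0.02,0,0,0,0.06,-0.03,0,-0.03,0,0.06,-0.04,0,-0.08,0,0.055,-0.06,0,-0.12,0.18,0.05,-0.1,0,-0.12,0.36,0.05,-0.15,0,-0.12,0.54,0.05,-0.19,0,-0.12,0.72],
)

```text
time: 10.45
position: [0.5658, -0.1502, 0.1331]
tool_rot: [0.921, 0.388, -0.013, 0.002]
ft_force: [-0.5, 0.5, -0.2]
grip_width: 0.0501
```

Run:
```python
from h import *
from rig import robot,cams
o=robot.get_obs();print(o["position"],o["ft_force"].round(2),inf(o["position"][:2]),o["q"].round(2))
w=fw((-.187,-.38));print(w,go(o,[*w,.1],-.055))
c=snap("6")
```

```text
[ 0.56580178 -0.15016272  0.13313813] [-0.49  0.52 -0.16] [-0.0582 -0.3193] [-0.44  0.6   1.6  -0.03  0.96  0.35]
[ 0.4338 -0.2037] (array([-0.1296, -0.0568,  0.0368]), np.float64(0.8526), 'yaw0 0.7976')
```

View pics/top6.png

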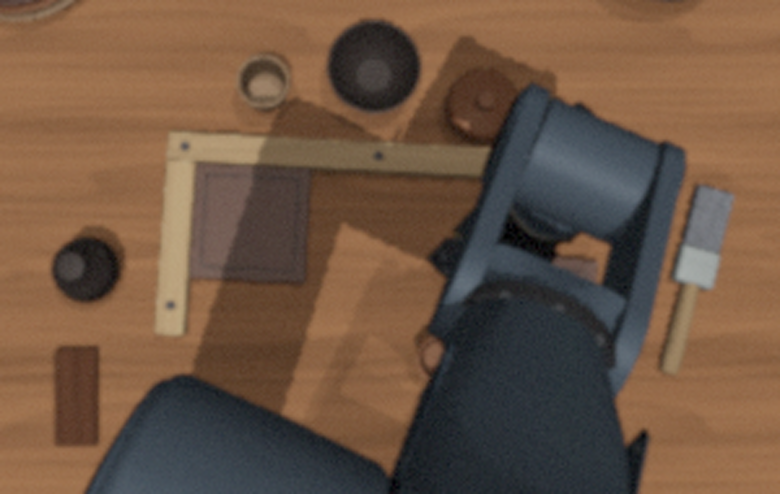

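The large tile is now seated in the corner. Next, the small tile.

Run:
```python
from h import *
c=load("top6.npz");m,H,fx,fy=meas(c)
m&=(fx<-.003)&(fy<-.003)
k=comp(cv2.morphologyEx(m.astype(np.uint8),cv2.MORPH_OPEN,np.ones((3,3)))>0,(230,240))
q,a,s=rect(c,k,.018);print(inf(q),a-np.load("fr.npy")[2],s)
```

```text
[-0.0613 -0.0611] -0.0042992491337352085 [116.  116.2]
```

Emit:
send_rows(
  steps=[0.05,-0.03,-0.014,0.0,0.17,0.05,-0.065,-0.028,0.0,0.34,0.05,-0.1,-0.042,0.01,0.51,0.05,-0.13,-0.057,0.03,0.68,0.05,-0.13,-0.057,0.036,0.85,0.05,-0.13,-0.057,0.036,0.853,0.05,-0.13,-0.057,0.036,0.853],
)

```text
time: 11.38
position: [0.4346, -0.2083, 0.1012]
tool_rot: [0.999, -0.03, -0.01, 0.009]
ft_force: [-1.3, 0.2, -0.1]
grip_width: 0.0502
```

Run:
```python
from h import *
from rig import robot,cams
o=robot.get_obs();print(o["position"],o["ft_force"].round(2),inf(o["position"][:2]),o["q"].round(2))
w=fw((-.185,-.38));print(w,go(o,[*w,.008],-.055))
```

```text
[ 0.43457479 -0.20829536  0.1011973 ] [-1.35  0.16 -0.1 ] [-0.186  -0.3846] [-0.66  0.54  1.89 -0.04  0.72  1.  ]
[ 0.4358 -0.2038] (array([ 0.0027, -0.0063,  0.0931]), np.float64(-0.0044), 'yaw0 -0.0594')
```

Emit:
send_rows(
  steps=[0.05,0,-0.005,0.03,0,0.05,0,-0.006,0.06,0,0.05,0,-0.006,0.08,0,0.05,0,-0.006,0.091,-0.004,0.05,0,-0.006,0.091,-0.004],
)

```text
time: 12.0
position: [0.4333, -0.2037, 0.0098]
tool_rot: [1.0, -0.027, -0.01, 0.009]
ft_force: [-0.4, 0.3, -0.5]
grip_width: 0.0498
```

Run:
```python
from h import *
from rig import robot,cams
o=robot.get_obs();print(o["position"],o["ft_force"].round(2),inf(o["position"][:2]))
w=fw((-.0895,-.381));print(w,go(o,[*w,.008],-.055))
c=cams.camera("wrist");cv2.imwrite("pics/w7.png",c["color"][:,:,::-1])
```

```text
[ 0.43333912 -0.20368573  0.00981231] [-0.43  0.27 -0.49] [-0.1875 -0.38  ]
[ 0.5311 -0.21  ] (array([ 0.098 ,  0.001 , -0.0001]), np.float64(0.0009), 'yaw0 -0.0541')
```

View pics/w7.png

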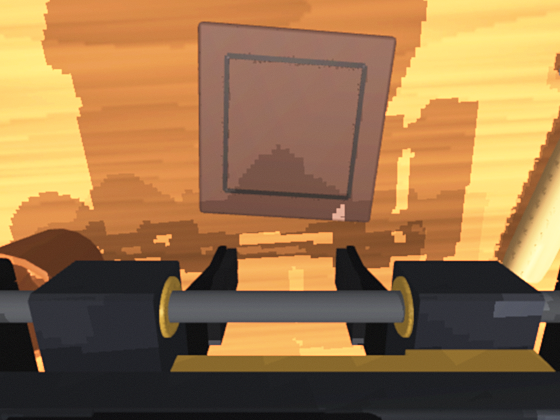

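The wrist view shows the small tile ahead, spanning columns 200–390, with both fingers behind it. The cup at left is clear. I'll push it to the long batten.

Emit:
send_rows(
  steps=[0.05,0.012,0,0.001,0,0.05,0.024,0,0.002,0,0.05,0.036,0,0.002,0,0.05,0.048,0,0.002,0,0.05,0.06,0,0.002,0,0.05,0.072,0,0.002,0,0.05,0.082,0,0.002,0,0.05,0.09,0,0.002,0],
)

```text
time: 13.05
position: [0.524, -0.2089, 0.0066]
tool_rot: [1.0, -0.027, -0.01, 0.009]
ft_force: [-2.7, 0.1, 2.7]
grip_width: 0.0501
```

Emit:
send_rows(
  steps=[0.05,0.003,0,0,0,0.05,0.006,0,0,0,0.05,0.009,0,0,0,0.05,0.012,0,0,0],
)

```text
time: 13.55
position: [0.5303, -0.209, 0.0064]
tool_rot: [1.0, -0.026, -0.016, 0.008]
ft_force: [-18.3, -5.8, 13.4]
grip_width: 0.0499
```

Run:
```python
from h import *
from rig import robot,cams
o=robot.get_obs();print(o["position"],o["ft_force"].round(2),inf(o["position"][:2]))
```

```text
[ 0.53026414 -0.20896518  0.00643705] [-18.29  -5.84  13.41] [-0.0904 -0.38  ]
```

Emit:
send_rows(
  steps=[0.05,-0.01,0,0,0,0.05,-0.018,0,0,0,0.05,-0.02,0,-0.04,0,0.05,-0.02,0.02,-0.09,0,0.045,-0.01,0.04,-0.12,-0.18,0.04,0.01,0.06,-0.12,-0.36,0.04,0.03,0.065,-0.12,-0.54,0.04,0.04,0.065,-0.12,-0.72],
)

```text
time: 14.55
position: [0.5724, -0.2752, 0.1264]
tool_rot: [0.944, 0.33, -0.016, 0.003]
ft_force: [0.0, 0.2, -0.2]
grip_width: 0.0403
```

Run:
```python
from h import *
from rig import robot,cams
o=robot.get_obs();print(o["position"],o["ft_force"].round(2),inf(o["position"][:2]),o["q"].round(2))
w=fw((-.045,-.445));print(w,go(o,[*w,.1],-.055+np.pi/2))
c=snap("8")
```

```text
[ 0.57236789 -0.27517745  0.12635783] [ 0.05  0.18 -0.22] [-0.0448 -0.4438] [-0.61  0.66  1.47 -0.04  1.02  0.31]
[ 0.5721 -0.2764] (array([-0.0001,  0.0009,  0.0264]), np.float64(-0.8425), 'yaw0 0.6733')
```

View pics/top8.png

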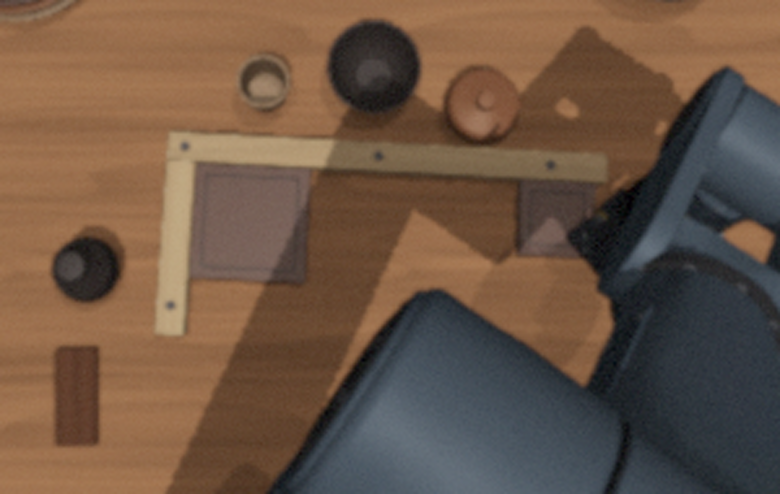

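The small tile is flush on the long batten, at about px (555,218) in the zoom. I'll turn and descend on its -y side.

Emit:
send_rows(
  steps=[0.04,0,0,0,-0.17,0.04,0,0,0,-0.34,0.04,0,0,0.01,-0.51,0.04,0,0,0.02,-0.68,0.04,0,0,0.02,-0.84,0.04,0,0,0.026,-0.842,0.04,0,0,0.026,-0.842],
)

```text
time: 15.48
position: [0.5722, -0.2751, 0.0996]
tool_rot: [0.726, 0.687, -0.016, -0.004]
ft_force: [0.2, -0.1, -0.9]
grip_width: 0.0403
```

Run:
```python
from h import *
from rig import robot,cams
o=robot.get_obs();print(o["position"],o["q"].round(2))
w=fw((-.045,-.446));print(w,go(o,[*w,.008],-.055+np.pi/2))
c=cams.camera("wrist");cv2.imwrite("pics/w9.png",c["color"][:,:,::-1])
```

```text
[ 0.57220774 -0.2750804   0.09957977] [-0.61  0.7   1.49 -0.04  0.97 -0.53]
[ 0.572  -0.2774] (array([-0.0007,  0.0024,  0.0916]), np.float64(0.0007), 'yaw0 1.5165')
```

View pics/w9.png

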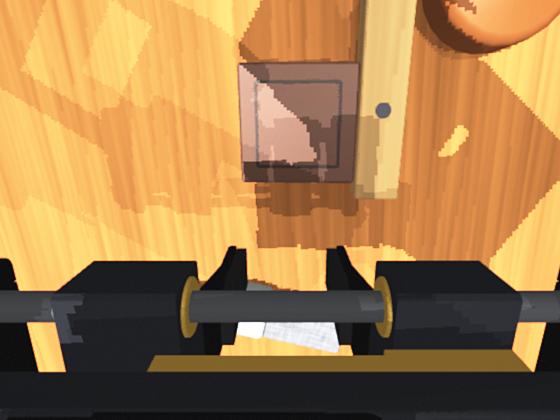

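Emit:
send_rows(
  steps=[0.04,0.001,0.001,0.03,0,0.04,0.001,0.001,0.06,0,0.04,0.001,0.001,0.08,0,0.04,0.001,0.001,0.091,0,0.04,0.001,0.001,0.091,0],
)

```text
time: 16.15
position: [0.5707, -0.2757, 0.0084]
tool_rot: [0.726, 0.688, -0.016, -0.004]
ft_force: [-1.1, 0.9, 0.4]
grip_width: 0.0398
```

Run:
```python
from h import *
from rig import robot,cams
o=robot.get_obs();print(o["position"],o["ft_force"].round(2),inf(o["position"][:2]))
w=fw((-.044,-.211));print(w,go(o,[*w,.008],-.055+np.pi/2))
c=cams.camera("wrist");cv2.imwrite("pics/w10.png",c["color"][:,:,::-1])
```

```text
[ 0.57067536 -0.27566904  0.00835401] [-1.11  0.9   0.36] [-0.0464 -0.4444]
[ 0.5859 -0.0428] (array([ 0.2333,  0.0025, -0.0038]), np.float64(0.0009), 'yaw0 1.5167')
```

View pics/w10.png

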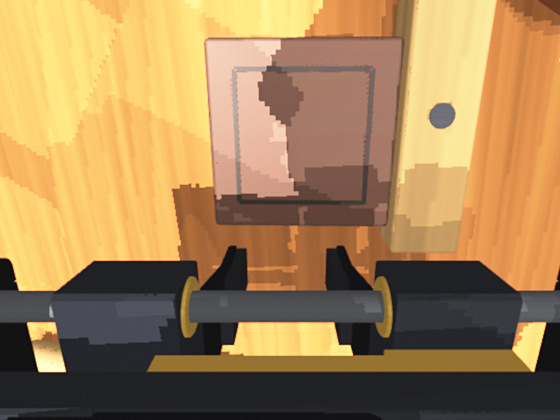

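The fingers are behind the small tile (near edge at row ~222) and clear of the batten. I'll push it along the batten.

Emit:
send_rows(
  steps=[0.04,0.012,0,0,0,0.04,0.024,0,0,0,0.04,0.036,0,-0.001,0,0.04,0.048,0.001,-0.001,0,0.04,0.06,0.001,-0.001,0,0.04,0.072,0.001,-0.001,0,0.04,0.084,0.001,-0.0015,0,0.04,0.096,0.001,-0.0015,0],
)

```text
time: 17.2
position: [0.5777, -0.1793, 0.0089]
tool_rot: [0.726, 0.688, -0.016, -0.003]
ft_force: [-0.4, -3.7, 3.1]
grip_width: 0.0398
```

Run:
```python
from h import *
from rig import robot,cams
o=robot.get_obs();print(o["position"],o["ft_force"].round(2),inf(o["position"][:2]))
w=fw((-.044,-.211));print(w,go(o,[*w,.008],-.055+np.pi/2))
c=cams.camera("wrist");cv2.imwrite("pics/w11.png",c["color"][:,:,::-1])
```

```text
[ 0.57772086 -0.17933127  0.00887055] [-0.42 -3.74  3.14] [-0.0447 -0.3478]
[ 0.5859 -0.0428] (array([ 0.1368,  0.0007, -0.0016]), np.float64(0.0009), 'yaw0 1.5167')
```

View pics/w11.png

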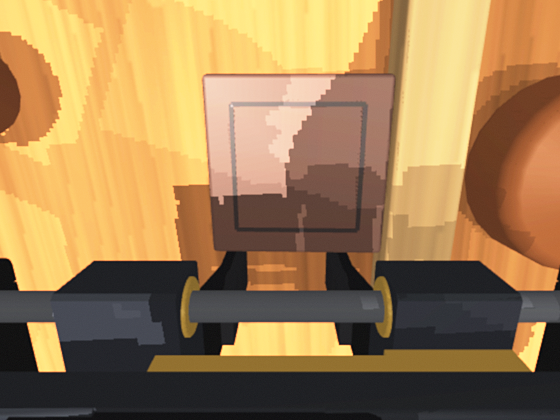

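Emit:
send_rows(
  steps=[0.04,0.012,0,0,0,0.04,0.024,0,0,0,0.04,0.036,0,0,0,0.04,0.048,0,-0.001,0,0.04,0.06,0,-0.001,0,0.04,0.072,0,-0.001,0,0.04,0.084,0,-0.001,0,0.04,0.096,0,-0.001,0],
)

```text
time: 18.25
position: [0.5827, -0.081, 0.0083]
tool_rot: [0.726, 0.688, -0.015, -0.004]
ft_force: [0.8, -3.3, 2.8]
grip_width: 0.04
```

Emit:
send_rows(
  steps=[0.04,0.008,0,0,0,0.04,0.016,0,0,0,0.04,0.023,0,0,0,0.04,0.029,0,0,0,0.04,0.034,0,0,0],
)

```text
time: 18.88
position: [0.5846, -0.0467, 0.0077]
tool_rot: [0.726, 0.688, -0.015, -0.004]
ft_force: [-0.3, -3.4, 2.5]
grip_width: 0.0404
```

Run:
```python
from h import *
from rig import robot,cams
o=robot.get_obs();print(o["time"],o["position"],o["ft_force"].round(2),inf(o["position"][:2]))
c=cams.camera("wrist");cv2.imwrite("pics/w12.png",c["color"][:,:,::-1])
```

```text
18.875 [ 0.58462219 -0.04670681  0.00768151] [-0.32 -3.38  2.45] [-0.0451 -0.215 ]
```

View pics/w12.png

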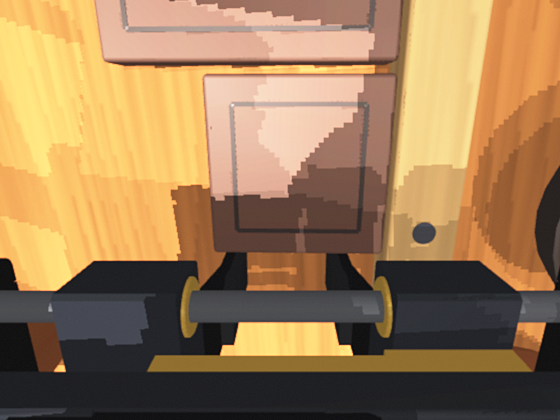

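A gap of a few millimetres remains, so I'll close it.

Emit:
send_rows(
  steps=[0.04,0.003,0,0,0,0.04,0.006,0,0,0,0.04,0.009,0,0,0,0.04,0.011,0,0,0],
)

```text
time: 19.42
position: [0.585, -0.042, 0.0077]
tool_rot: [0.724, 0.689, -0.019, -0.001]
ft_force: [-6.1, -29.2, 1.8]
grip_width: 0.04
```

Run:
```python
from h import *
from rig import robot,cams
o=robot.get_obs();print(o["time"],o["position"],o["ft_force"].round(2),inf(o["position"][:2]))
c=cams.camera("wrist");cv2.imwrite("pics/w13.png",c["color"][:,:,::-1])
```

```text
19.425 [ 0.5850066  -0.04196316  0.00773078] [ -6.08 -29.17   1.82] [-0.0449 -0.2102]
```

View pics/w13.png

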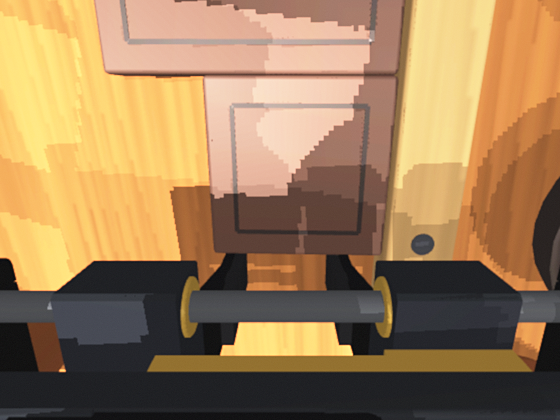

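The tiles are tight against each other, with the seam at row ~75. I'll retreat and check.

Emit:
send_rows(
  steps=[0.04,-0.01,0,0,0,0.04,-0.02,0,0,0,0.04,-0.035,0,-0.03,0,0.04,-0.06,0,-0.08,0,0.04,-0.11,0,-0.13,0,0.04,-0.16,0,-0.16,0,0.04,-0.21,0,-0.18,0,0.04,-0.26,0,-0.2,0],
)

```text
time: 20.48
position: [0.578, -0.2972, 0.2153]
tool_rot: [0.724, 0.69, -0.018, -0.001]
ft_force: [0.6, 0.2, -0.7]
grip_width: 0.0401
```

Run:
```python
from h import *
from rig import robot,cams
o=robot.get_obs();print(o["time"],o["position"],inf(o["position"][:2]))
c=snap("14")
m,H,fx,fy=meas(c); 
for n,k in dict(lt=(fy>-.1205),st=(fy<-.1205)&(fy>-.23)).items():
    mm=cv2.morphologyEx((m&k&(fx<-.003)&(fy<-.003)).astype(np.uint8),cv2.MORPH_OPEN,np.ones((3,3)))>0
    cv2.imwrite(f"pics/m14{n}.png",mm.astype(np.uint8)*255)
    uv=np.argwhere(mm); 
    q,a,s=rect(c,comp(mm,tuple(np.median(uv,0).astype(int)[::-1])),.018);print(n,inf(q),a-np.load("fr.npy")[2],s)
# outer edge positions & heights
print(np.nanmedian(H[(fx<-.02)&(fx>-.1)&(fy<-.02)&(fy>-.1)]),np.nanmedian(H[(fx<-.02)&(fx>-.06)&(fy<-.14)&(fy>-.18)]))
s=cams.camera("scene");cv2.imwrite("pics/sc14.png",cv2.resize(s["color"][120:300,150:400,::-1],None,fx=3,fy=3))
```

```text
20.475 [ 0.57800016 -0.29719298  0.21532178] [-0.0379 -0.4655]
lt [-0.0615 -0.0617] -0.002172076027516373 [115.9 116.6]
st [-0.0412 -0.1598] 0.024172390974895028 [76.4 78.1]
0.019454623 0.019484432
```

View pics/top14.png

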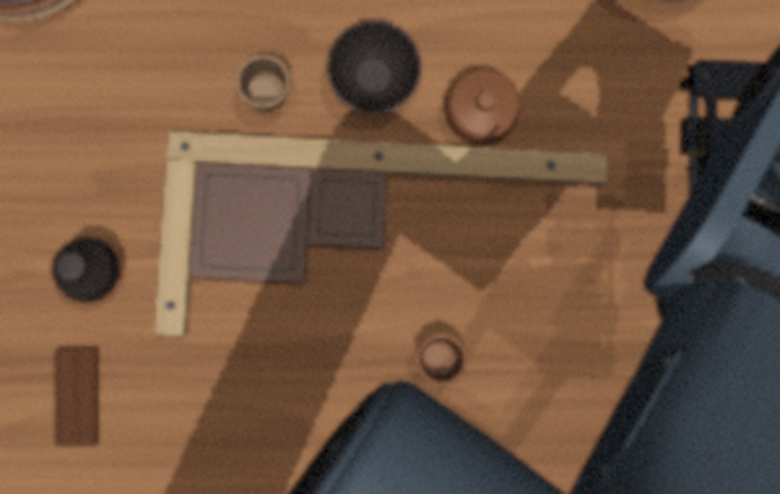

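View pics/sc14.png

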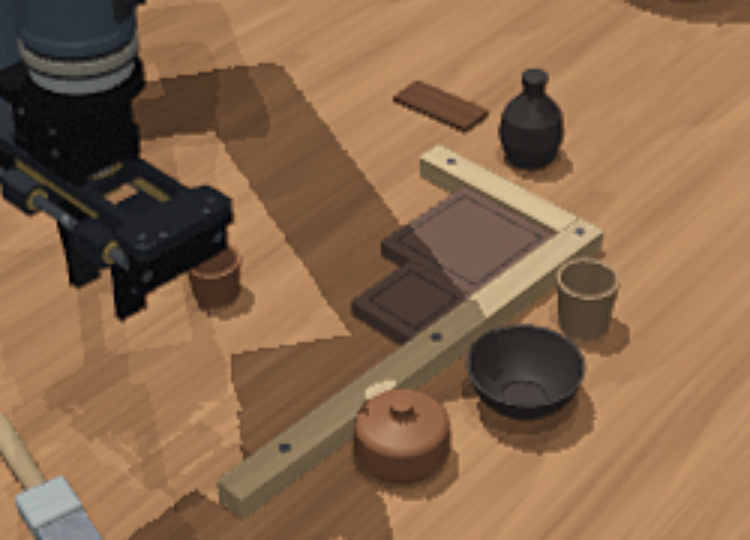

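Run:
```python
from h import *
from rig import cams
c=load("top14.npz");m,H,fx,fy=meas(c)
k=contour(c,comp(cv2.morphologyEx((m&(fx<-.003)&(fy<-.003)&(fx>-.14)&(fy>-.23)).astype(np.uint8),cv2.MORPH_OPEN,np.ones((3,3)))>0,(230,240)))
Q=np.array([inf(q) for q in ray(c,k,.018)[:,:2]])
def f(sel,i,n):
    q=Q[sel];p=np.polyfit(q[:,1-i],q[:,i],1);print(n,p[0].round(4),"at mid",np.polyval(p,q[:,1-i].mean()).round(4),(q[:,i]-np.polyval(p,q[:,1-i])).std().round(4),len(q))
f((abs(Q[:,1]+.06)<.045)&(Q[:,0]<-.1),0,"lt -x edge (-.12)")
f((Q[:,0]<-.088)&(Q[:,0]>-.114)&(Q[:,1]<-.1),1,"lt -y edge(-.12)")
f((abs(Q[:,1]+.162)<.028)&(Q[:,0]<-.06),0,"st -x edge (-.08)")
f((abs(Q[:,0]+.041)<.028)&(Q[:,1]<-.17),1,"st -y edge (-.20)")
w=cams.camera("wrist");cv2.imwrite("pics/w14.png",w["color"][:,:,::-1]);np.savez("w14.npz",**w)
```

```text
lt -x edge (-.12) 0.0044 at mid -0.1194 0.0007 268
lt -y edge(-.12) -0.1296 at mid -0.1187 0.0012 78
st -x edge (-.08) 0.0017 at mid -0.0794 0.0007 166
st -y edge (-.20) 0.0426 at mid -0.1988 0.0002 164
```

View pics/w14.png

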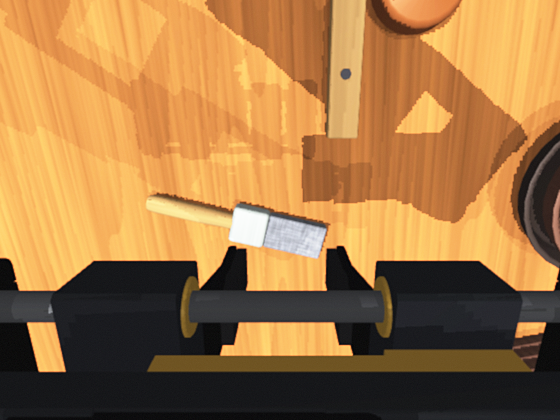

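Emit:
send_rows(
  steps=[0.04,0.04,0,0.01,0,0.04,0.08,0,0.02,0,0.04,0.12,0,0.03,0,0.04,0.16,0,0.04,0,0.04,0.19,0,0.05,0,0.04,0.2,0,0.05,0,0.04,0.2,0,0.05,0],
)

```text
time: 21.5
position: [0.5874, -0.0993, 0.1599]
tool_rot: [0.725, 0.689, -0.018, 0.0]
ft_force: [0.8, 0.8, 0.2]
grip_width: 0.0396
```

Run:
```python
from h import *
from rig import cams
w=cams.camera("wrist");cv2.imwrite("pics/w15.png",w["color"][:,:,::-1]);np.savez("w15.npz",**w)
```

```text
(no output)
```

View pics/w15.png

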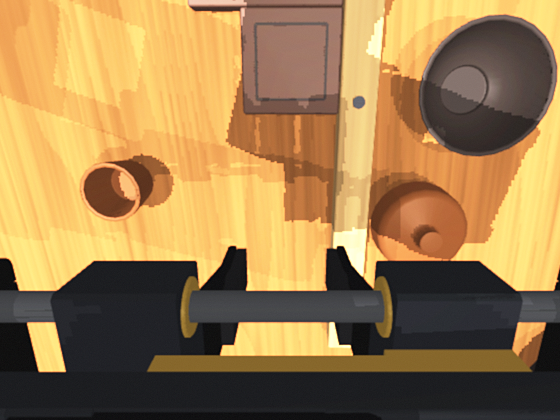

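Emit:
send_rows(
  steps=[0.04,0.03,0,0,0,0.04,0.06,0,0,0,0.04,0.08,0,0,0,0.04,0.09,0,0,0,0.04,0.09,0,0,0],
)

```text
time: 22.18
position: [0.5926, -0.0107, 0.1579]
tool_rot: [0.725, 0.689, -0.018, 0.001]
ft_force: [0.7, 0.2, -0.3]
grip_width: 0.0401
```

Run:
```python
from h import *
from rig import cams
w=cams.camera("wrist");cv2.imwrite("pics/w16.png",w["color"][:,:,::-1]);np.savez("w16.npz",**w)
```

```text
(no output)
```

View pics/w16.png

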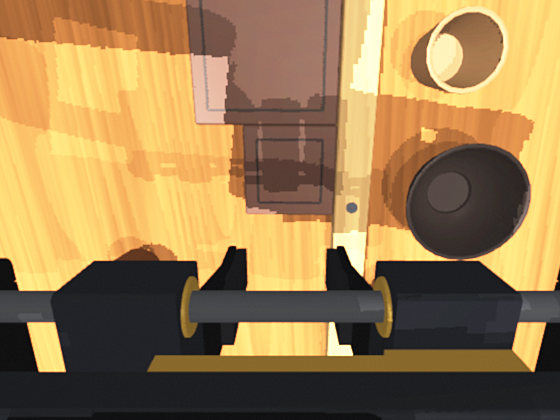

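Run:
```python
from h import *
c=load("w16.npz"); H=cloud(c)[...,2]; print(np.nanmedian(H[150:190,260:320]),np.nanmedian(H[50:90,240:300]))
cv2.imwrite("pics/w16z.png",cv2.resize(c["color"][90:230,180:390,::-1],None,fx=3.8,fy=3.8,interpolation=2))
g=cv2.cvtColor(c["color"],cv2.COLOR_RGB2GRAY).astype(float)
H=cv2.medianBlur(np.nan_to_num(H).astype(np.float32),3)
# small tile free edges from height mask in wrist (finer px)
mm=(H>.012).astype(np.uint8)
def edge(pts,i,n):
    Q=np.array([inf(q) for q in ray(c,pts,.018)[:,:2]]);p=np.polyfit(Q[:,1-i],Q[:,i],1);print(n,"slope %.4f mid %.4f sd %.4f"%(p[0],np.polyval(p,Q[:,1-i].mean()),(Q[:,i]-np.polyval(p,Q[:,1-i])).std()))
cols=range(252,322); edge([(u,180+np.argmax(mm[180:260,u]==0)-.5) for u in cols],1,"st -y")
rows=range(135,205); edge([(290-np.argmax(mm[r,290:200:-1]==0)+.5,r) for r in rows],0,"st -x")
rows=range(20,115); edge([(250-np.argmax(mm[r,250:150:-1]==0)+.5,r) for r in rows],0,"lt -x")
cols=range(198,240); edge([(u,100+np.argmax(mm[100:160,u]==0)-.5) for u in cols],1,"lt -y")
b=(H>.0225)
for r in (110,150,190): print("batten",r,inf(ray(c,[(300+np.argmax(b[r,300:]),r)],.025)[0,:2]))
```

```text
0.016925299211191375 0.01704697717778339
st -y slope 0.0121 mid -0.1978 sd 0.0000
st -x slope -0.0016 mid -0.0778 sd 0.0002
lt -x slope -0.0036 mid -0.1181 sd 0.0002
lt -y slope 0.0064 mid -0.1186 sd 0.0000
batten 110 [ 0.002  -0.1069]
batten 150 [ 0.002 -0.139]
batten 190 [ 0.002  -0.1734]
```

View pics/w16z.png

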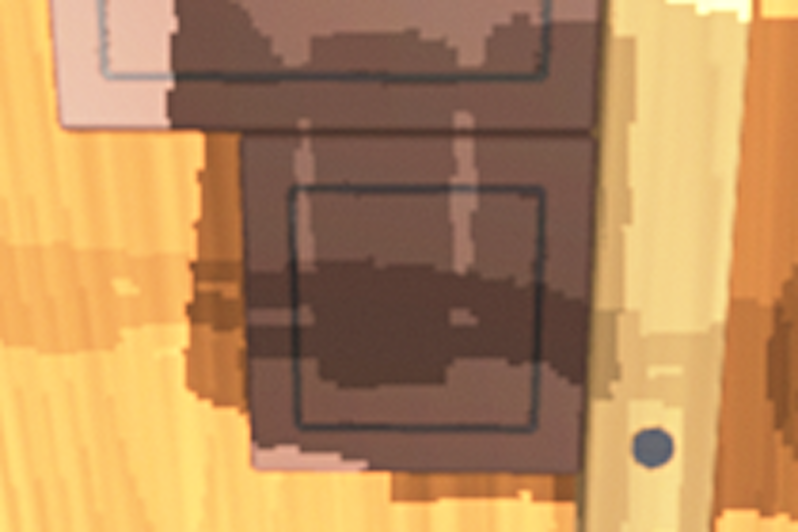

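The close view shows a hairline seam and both tiles flush with the batten. The edge fits agree: slopes are 0.012 or less, and the -x edges lie about 80 and 120 mm from the batten. Handing in.

```bash
python3 -c "
from rig import hand_in
print(hand_in())"
```

```text
the job is handed in; nothing more can be done
None
```

I pushed both tiles home with the finger pair at low height: the large tile to the long batten and then into the corner, the small tile to the batten and then along it until snug. I handed in at about 22 s of the 70 s. No verdict came back.

**Last checks**
- **Large tile:** in the top view its centre is about (-0.06, -0.06) m in the fence frame.
- **Small tile:** in the top view its centre is about (-0.04, -0.16) m in the fence frame.
- **Gaps:** the wrist view shows only a hairline seam between the tiles and both flush on the long batten.
- **Squareness:** the wrist-view edge slopes are 0.012 rad or less.
- **Height and force:** both tile tops read 17–19 mm, so they lie flat. The highest wrist force I read was about 29 N.
- **Bystanders:** none looked moved in the last top and scene views. I checked this by eye and did not measure it.

**Disagreements**
- The coarse top-view mask gave up to 0.043 rad on the small tile's -y edge and 0.13 rad on a 26 mm stub of the large tile's edge. I put both down to pixel steps, since the finer wrist view and the other edges show the tiles square.
- The wrist view placed the fence about 2 mm off from the top view, within the stated calibration error.
- In the first look, the tile centres from the scene view were 4–9 mm off those from the top view. The tile sides were in that view's mask, so I used the top view.

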